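# Wind the display stand and hold the award over its seat

### The arm

A 6-joint arm with a two-finger parallel gripper is mounted at the origin on the work surface. World frame = base frame: x ahead of the robot, y to its left, z up, the work surface at z = 0. Lengths are in m, angles in rad, forces in N, time in s.
With the tool pointing down it reaches from about 0.35 to 0.975 m from the base axis. Payload 4.9 kg.
Tool frame: the origin (TCP) lies at the very end of the fingers, on their centre line; the grasp point (between the pads) lies 19 mm behind it; z points along the fingers, y is the line along which they close (so a half turn about z gives the same grasp; the last joint's range is limited). The gripper opens to 85 mm and grips with 20 to 120 N. Pads are 22 mm wide; open, the fingers measure 114 mm over their backs; the gripper's body (76 mm by 85 mm) begins 54 mm behind the grasp point. The pads swing forward as they close: fully open they stand 13 mm farther back than shut.
Start: joints at [-1.436, 0.053, 1.613, -0, 1.476, -0.119], TCP at [0.157, -0.605, 0.231] pointing down, gripper open.
Joint ranges: [-3.01, 3.01], [-1.01, 2.22], [0.06, 2.58], [-1.02, 4.17], [0.09, 2.62], [-3.14, 3.14]. Speed limits (rad/s): [2.57, 2.57, 3.14, 3.14, 3.14, 3.14].

### API

Orientations are given as a rotation vector (axis times angle).
In Python, from station import ctrl, imaging gives the robot as it stands.
- The arm moves only by the tool play_rows, never from a script. Its argument "series" is a list of rows, each a list of 3 entries, a list of its own where there are three numbers: the opening, from 0 (shut) to 1 (fully open), then the shift along the tool's x, y, z each as a share of 0.05 m, from -1 to 1, then the turn, a rotation vector about the tool's x, y, z each as a share of 8 degrees, from -1 to 1. In form: [[grip, [dx, dy, dz], [ax, ay, az]], ...]. A call has 1 to 8 rows; each row shifts and turns the commanded pose from where the row before left it, along the tool's axes as they then stand; what a row does not reach is not made up. A row lasts 1/8 s, in which the tool goes at most 62.5 mm and 10.7 degrees, less where a joint would pass 70% of its speed; a pose out of reach is approached as far as the arm can. A call with a number of a shift or a turn outside -1 to 1 is refused whole. A call with a gripper value outside its range is refused whole. The fingers move at their own pace and stop on an object; "force" is the grip in N (left out, the last holds). Time passes only in rows, so rows that do not move let the fingers close. It gives the time, the measured TCP pose, the force, the opening and the grip force at its end, in the units of the state.
- ctrl.get_obs(): the state, without advancing time (a new reading comes with each control period).
- imaging.get_image(name): name is "scene" or "top"; returns a dict with "color" (420x560x3 uint8, blue, green, red), "fx", "fy", "cx", "cy" (pixels), "extrinsics" (4x4, takes a point from world to camera coordinates). Camera axes: x right, y down, z forward; pixel columns grow to the right and rows downward; lengths in m; the calibration is good to about 2 mm. A picture is of the moment at which its call begins. There is no depth.
- ctrl.finish_job(): hands the job in; it is judged then, once.
The state is a dict: "t": time; "q": joint angles; "dq": joint speeds; "effort": joint torques, N m; "tool_pos": TCP position; "tool_rot": TCP orientation; "contact_force": force on the tool from outside, world axes, zero at the start; "wrist_torque": the same for the moment, N m; "opening": finger opening in m; "grip_force": force on a finger pad.
Only numpy, scipy, OpenCV 4.12 (cv2) and the standard library are available. Lean on these libraries where they do the work, as an engineer would, in place of code of your own. Each camera call takes 0.05 s, during which the arm holds its last target. There are 200 camera calls.

### The job

Wind the revolving display stand by turning its brass key clockwise (seen from above) all the way to its stop; it takes more than one grip. Then pick up the disc award, carry it over the desk clutter without shifting any of it, and hold it upright and squared up about a centimetre above the white sticky seat on the stand, hovering steadily without ever touching the stand, so that I can peel the liner off the seat. Finish while still holding it there: do not put it down or let go.

Things in the scene. Friction and masses are not known exactly. Their poses are not given: they have to be found in the camera images.
- key (a joint): Winding key of the display stand, in rad; turning it clockwise seen from above makes the value grow. 3.3 is the stop (fully wound); it starts between 0 and 0.9. A ratchet-like friction holds it wherever it is left; turning it takes about 0.06 N m at 0 growing to about 0.09 N m at 3.3. It can also be turned back by hand, which unwinds it.
- key_grip (a point): Centre of the brass butterfly wing of the winding key, on the key's upright turning axis, 68 mm above the desk. The wing stands upright: 40 mm wide along this point's x axis, 8 mm thick along its y axis, 22 mm high (11 mm above and below this point), on a 10 mm round shaft; it turns with the key. The stand's top is 34 mm below this point. The key axis is 115 mm from the seat centre, along the +y axis of seat.
- seat (a point): Centre of the top face of the seat on the display stand, 44 mm above the desk: a white rectangular sticky pad with a paper liner, 80 mm long along this point's x axis, 50 mm along its y axis, 4 mm thick, z up. It lies on a round steel platter (100 mm across, 6 mm thick, locked) on the stand, a fixed wooden box 130 mm (x) by 250 mm (y) whose top is 34 mm above the desk; the box's centre lies 55 mm from the seat centre along +y.
- award: The award, loose, about 0.25 to 0.5 kg, standing upright on the desk: a black rectangular foot 80 mm (x) by 50 mm (y) by 18 mm high with an upright green glass disc on it, 80 mm across in the x-z plane and 14 mm thick along y, disc centre 56 mm above the underside, disc top 96 mm above it. Origin at the centre of the foot's underside, z up. The foot has the same outline as the seat. The two ways round (half a turn) are equally good.
- tissue_box: Bystander: tissue carton 220 mm (x) by 115 mm (y) by 85 mm high, loose, between the stand and the award. Origin at the centre of its underside.
- pen_cup: Bystander: round pen cup 80 mm across and 100 mm high with pens and pencils up to 170 mm high, loose, beyond the tissue carton. A fixed row of business cards, 62 mm high and 400 mm long, stands well beyond it at the far side of the desk. Origin at the centre of its underside.
- stand: The display stand as a whole, fixed to the desk: a wooden box 130 mm (x) by 250 mm (y), top 34 mm above the desk. Origin on the desk under its centre; its axes are parallel to those of seat, which lies at y = -55 mm; the key axis lies at y = +60 mm.
There are look-alikes about, which are no part of the job. There is more than one size of the award; the one meant has the size given above.

How it is judged:
By the outcome, as a careful person would: the job done as asked, in the order asked, and still so for the second after the job is handed in, while the arm keeps its last pose, push and grip.
It also fails if it takes over 72 s, if anything falls off the work surface, if the arm or the gripper's body presses on something with over 40 N, if the wrist force passes 120 N, or if a joint passes its speed limit or range.

## Working session

There is one attempt and no reset: what is moved stays moved. The work goes in short steps, Python scripts to look and compute and a tool call to move; the robot and the scene stay as the last step left them, time stands still between calls to the robot, and variables do not carry over. Pictures are saved under pics/ and viewed, at most 10 in all, crops included, and the job is handed in when it is done.

Besides the shell and the picture viewer there is one more tool, called after ">>>" as name(argument=value, ...), one argument or row to a line, values as JSON. play_rows: Moves the arm, as the interface text tells. Shift numbers are shares of 0.05 m and turn numbers shares of 8 degrees, none past 1 either way. Its arguments: {"type":"object","properties":{"series":{"type":"array"},"force":{"type":"number"}},"required":["series"]}

```bash
ls; mkdir -p pics; python3 - <<'E'
from station import ctrl, imaging
import cv2, numpy as np
print(ctrl.get_obs())
for n in("scene","top"):
    d=imaging.get_image(n); cv2.imwrite(f"pics/{n}0.png",d["color"]); np.savez(f"pics/{n}0.npz",**d)
    print(n,d["fx"],d["fy"],d["cx"],d["cy"],np.round(d["extrinsics"],4).tolist())
E
```

```text
pics
{'t': 0.0, 'q': array([-1.43603235e+00,  5.33938271e-02,  1.61428026e+00, -3.94369603e-06,
        1.47603589e+00, -1.18974940e-01]), 'dq': array([ 0.00056169,  0.00056244, -0.0013891 , -0.00066717,  0.00018082,
       -0.00249674]), 'effort': array([-7.16305440e-04, -3.93680513e+01, -3.70177710e+01, -9.53268705e-05,
        7.02261736e-03,  1.01017059e-05]), 'tool_pos': array([ 0.15682015, -0.60435788,  0.23004833]), 'tool_rot': array([-3.11424295e+00, -3.97236488e-01,  3.24002862e-05]), 'contact_force': array([-0.80613189,  0.55022338, -0.09132756]), 'wrist_torque': array([-0.01985884, -0.01239441, -0.00586076]), 'grip_force': 0.0, 'opening': 0.08541617838727182}
scene 406.327964717054 406.327964717054 283.2331730540237 208.36724579277202 [[0.4968, 0.8677, 0.0183, -0.2594], [0.6546, -0.3607, -0.6644, -0.3481], [-0.5699, 0.3421, -0.7472, 1.3729], [0.0, 0.0, 0.0, 1.0]]
top 434.153137383862 434.153137383862 284.3828765659291 211.4554169146963 [[0.0728, -0.9973, 0.0003, -0.0623], [-0.9751, -0.0712, -0.2099, 0.5934], [0.2094, 0.015, -0.9777, 0.9832], [0.0, 0.0, 0.0, 1.0]]
```

View pics/scene0.png

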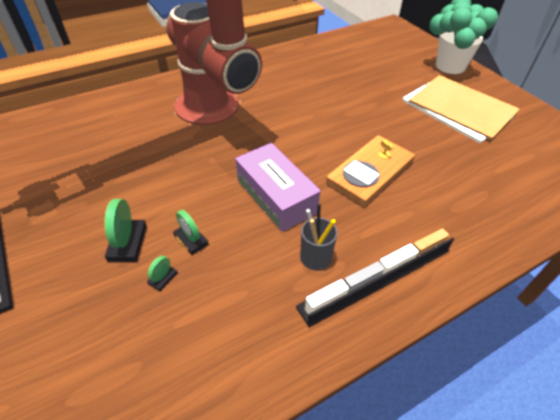

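View pics/top0.png

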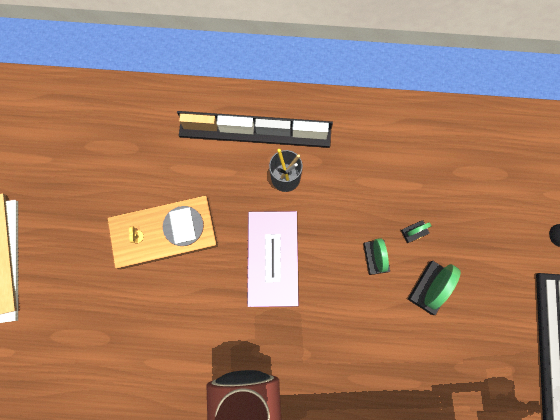

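The scene view shows the stand (seat at 361,173, key at 386,148), with three discs at left. The top view has the seat at (182,226), the key at (136,236), and discs at (377,257) medium, (417,231) small and (435,287) large. I'll enlarge the areas that matter.

```bash
python3 - <<'E'
import cv2, numpy as np
s=cv2.imread("pics/scene0.png");t=cv2.imread("pics/top0.png")
def c(i,x,y,w,h): return cv2.resize(i[y:y+h,x:x+w],(400,300),interpolation=cv2.INTER_CUBIC)
o=np.vstack([np.hstack([c(s,320,130,100,75),c(t,100,188,120,90)]),np.hstack([c(s,140,195,100,75),c(t,350,215,80,60)])])
cv2.imwrite("pics/crop0.png",o)
E
```

```text
(no output)
```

View pics/crop0.png

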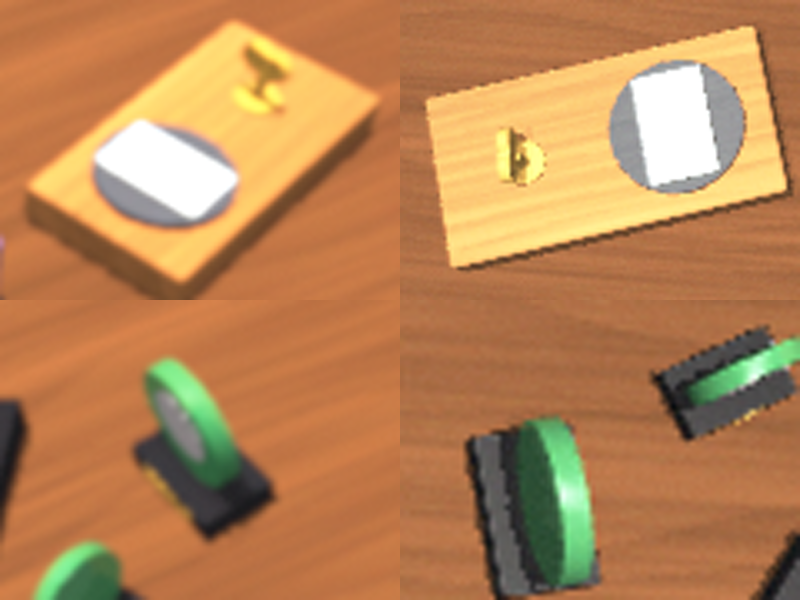

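```bash
cat > h.py <<'E'
import cv2, numpy as np
def P(n):
    d=np.load(n); K=np.array([[d["fx"],0,d["cx"]],[0,d["fy"],d["cy"]],[0,0,1.]]); return K@d["extrinsics"][:3]
PS,PT=P("pics/scene0.npz"),P("pics/top0.npz")
def tri(s,t):
    X=cv2.triangulatePoints(PS,PT,np.array(s,float).T.copy(),np.array(t,float).T.copy()); return (X[:3]/X[3]).T
def plane(Pm,uv,z):
    H=np.c_[Pm[:,:2],Pm[:,2]*z+Pm[:,3]]; p=np.linalg.solve(H,np.c_[np.array(uv,float),np.ones(len(uv))].T); return (p[:2]/p[2]).T
E
python3 - <<'E'
from h import *
np.set_printoptions(precision=4,suppress=True)
f=lambda a,k,ox,oy,cx,cy:(np.array(a,float)-[cx,cy])/k+[ox,oy]-0.5+.5/k
S=lambda a:f(a,4,320,130,0,0); T=lambda a:f(a,10/3,100,188,400,0)
SA=lambda a:f(a,4,140,195,0,300); TA=lambda a:f(a,5,350,215,400,300)
# seat corners matched: scene left,top,right,bottom
ss=S([(95,155),(143,120),(238,180),(197,222)]); tt=T([(650,188),(630,80),(698,64),(720,172)])
for k in range(4):
    X=tri(ss,np.roll(tt,k,0)); print("seat",k,X.tolist()[0],X.mean(0),X[:,2])
print("plane top",plane(PT,tt,.044)," scene",plane(PS,ss,.044), plane(PT,tt,.044).mean(0),plane(PS,ss,.044).mean(0))
bt=T([(427,100),(755,27),(789,192),(455,268)]);bs=S([(28,190),(232,22),(378,98),(183,280)])
print("box top",plane(PT,bt,.034),"\nscene",plane(PS,bs,.034))
wt=T([(505,130),(507,182)]); ws=S([(247,40),(290,74)])
print("wing",plane(PT,wt,.079),plane(PS,ws,.079),tri(ws,wt),tri(ws,wt[::-1]))
at=TA([(470,437),(500,597),(598,585)]);as_=SA([(135,450),(210,515),(272,487)])
print("foot top",plane(PT,at,.018),"\nsc",plane(PS,as_,.018))
E
```

```text
seat 0 [0.49637589901126417, 0.23273195190517235, 0.01594275137634852] [0.5484 0.2279 0.0424] [ 0.0159  0.1022  0.0721 -0.0207]
seat 1 [0.5163201520402834, 0.19086562961862458, 0.04533805534514756] [0.5486 0.2289 0.0421] [0.0453 0.044  0.041  0.038 ]
seat 2 [0.5704710325319846, 0.17879497125806762, 0.10394486434778591] [0.5492 0.2302 0.042 ] [ 0.1039  0.0746 -0.0173  0.007 ]
seat 3 [0.5537865487010888, 0.21593287770350528, 0.08232574843125452] [0.549  0.2292 0.0423] [ 0.0823  0.1253  0.0228 -0.0613]
plane top [[0.5008 0.2398]
 [0.5793 0.2646]
 [0.5949 0.2161]
 [0.5162 0.1906]]  scene [[0.5154 0.1926]
 [0.5021 0.2431]
 [0.5823 0.2633]
 [0.6009 0.214 ]] [0.5478 0.2278] [0.5502 0.2283]
box top [[0.5552 0.4155]
 [0.6284 0.1793]
 [0.5065 0.1407]
 [0.4339 0.3758]] 
scene [[0.5138 0.1397]
 [0.4361 0.3773]
 [0.556  0.4152]
 [0.6316 0.1811]]
wing [[0.5302 0.3379]
 [0.4936 0.3311]] [[0.4985 0.3299]
 [0.5419 0.3325]] [[0.5211 0.3203 0.1021]
 [0.5056 0.3563 0.0394]] [[0.4945 0.3333 0.0747]
 [0.5323 0.3427 0.0677]]
foot top [[ 0.5431 -0.2197]
 [ 0.4655 -0.237 ]
 [ 0.4748 -0.2846]] 
sc [[ 0.4814 -0.2848]
 [ 0.5491 -0.263 ]
 [ 0.5476 -0.2232]]
```

The crops show:
- **Seat:** its corners are sharp and triangulate to z≈0.042.
- **Wing:** it runs roughly along world x.
- **Award:** the medium disc has an 80 mm foot edge, so it is the one meant.

I'll refine the award pose with a disc silhouette fit, then write a row helper.

```bash
cat >> h.py <<'E'
def proj(Pm,X): p=Pm@np.c_[X,np.ones(len(X))].T; return (p[:2]/p[2]).T
def rows(p,yaw0,tgt,yaw1,n,grip):
    """straight rows, tool pointing down; tool x at yaw, turn +z = clockwise"""
    d=(np.array(tgt)-p)/n/.05; dy=(yaw1-yaw0)/n; out=[]
    for i in range(n):
        a=np.radians(yaw0+dy*i); c,s=np.cos(a),np.sin(a)
        out.append([grip,[round(float(v),2) for v in (c*d[0]+s*d[1], s*d[0]-c*d[1], -d[2])],[0,0,round(-dy/8,2)]])
    return out
def state():
    from station import ctrl
    from scipy.spatial.transform import Rotation as R
    o=ctrl.get_obs(); M=R.from_rotvec(o["tool_rot"]).as_matrix()
    print("t%.2f"%o["t"],"p",o["tool_pos"].round(4),"yaw %.2f"%np.degrees(np.arctan2(M[1,0],M[0,0])),"z",M[:,2].round(3),"q",o["q"].round(2),"F",o["contact_force"].round(1),"T",o["wrist_torque"].round(3),"open %.4f gf %.1f"%(o["opening"],o["grip_force"]))
    return o["tool_pos"],np.degrees(np.arctan2(M[1,0],M[0,0]))
E
cat > fit.py <<'E'
from h import *
from scipy.optimize import minimize
def disc(x,y,yaw,r=.04,z=.056):
    a=np.linspace(0,2*np.pi,60); c,s=np.cos(yaw),np.sin(yaw)
    L=np.vstack([np.c_[r*np.cos(a),np.full(60,k),z+r*np.sin(a)] for k in(-.007,.007)])
    return np.c_[x+c*L[:,0]-s*L[:,1],y+s*L[:,0]+c*L[:,1],L[:,2]]
K=8
def masks(sname,tname,bs,bt):
    o=[]
    for n,b,Pm in((sname,bs,PS),(tname,bt,PT)):
        x,y,w,h=b; im=cv2.resize(cv2.imread(n)[y:y+h,x:x+w],None,fx=K,fy=K,interpolation=cv2.INTER_LINEAR).astype(int)
        o.append(((im[...,1]>im[...,2]+25)&(im[...,1]>im[...,0]+10),b,Pm))
    return o
def cost(v,M,r=.04,z=.056):
    e=0
    for m,b,Pm in M:
        uv=(proj(Pm,disc(*v,r,z))-b[:2]+.5)*K-.5
        g=np.zeros(m.shape,np.uint8); cv2.fillConvexPoly(g,cv2.convexHull(np.round(uv*16).astype(np.int32)),1,shift=4)
        e+=1-(m&(g>0)).sum()/(m|(g>0)).sum()
    return e
E
python3 - <<'E'
from fit import *
M=masks("pics/scene0.png","pics/top0.png",(172,205,32,42),(362,234,36,45))
for r,z in((.04,.056),(.034,.05),(.046,.062)):
    R=minimize(cost,[.509,-.253,.2],args=(M,r,z),method="Nelder-Mead",options=dict(initial_simplex=[[.509,-.253,.2],[.519,-.253,.2],[.509,-.243,.2],[.509,-.253,.4]]))
    print(r,R.x[:2].round(4),np.degrees(R.x[2]),R.fun)
p,y=state()
print(rows(p,y,(.44,-.22,.23),80,10,1))
E
```

```text
0.04 [ 0.5097 -0.2539] 10.281294220875354 0.4294461420200315
0.034 [ 0.5119 -0.2541] 12.87233770255179 0.6564946294980216
0.046 [ 0.5158 -0.2534] 5.454447231737893 0.6691386876580757
t0.10 p [ 0.1568 -0.6044  0.2302] yaw 14.54 z [-0.     0.002 -1.   ] q [-1.44  0.05  1.61 -0.    1.48 -0.12] F [0.  0.5 0.7] T [-0.031  0.047 -0.031] open 0.0855 gf 0.0
[[1, [0.74, -0.6, 0.0], [0, 0, np.float64(-0.82)]], [1, [0.81, -0.51, 0.0], [0, 0, np.float64(-0.82)]], [1, [0.86, -0.42, 0.0], [0, 0, np.float64(-0.82)]], [1, [0.9, -0.32, 0.0], [0, 0, np.float64(-0.82)]], [1, [0.93, -0.21, 0.0], [0, 0, np.float64(-0.82)]], [1, [0.95, -0.11, 0.0], [0, 0, np.float64(-0.82)]], [1, [0.95, 0.0, 0.0], [0, 0, np.float64(-0.82)]], [1, [0.95, 0.11, 0.0], [0, 0, np.float64(-0.82)]], [1, [0.93, 0.22, 0.0], [0, 0, np.float64(-0.82)]], [1, [0.9, 0.32, 0.0], [0, 0, np.float64(-0.82)]]]
```

>>> play_rows(
  series=[
    [1, [0.74, -0.6, 0], [0, 0, -0.82]],
    [1, [0.81, -0.51, 0], [0, 0, -0.82]],
    [1, [0.86, -0.42, 0], [0, 0, -0.82]],
    [1, [0.9, -0.32, 0], [0, 0, -0.82]],
    [1, [0.93, -0.21, 0], [0, 0, -0.82]],
    [1, [0.95, -0.11, 0], [0, 0, -0.82]],
    [1, [0.95, 0, 0], [0, 0, -0.82]],
    [1, [0.95, 0.11, 0], [0, 0, -0.82]],
  ],
)

```text
t: 1.1
tool_pos: [0.3835, -0.2957, 0.2309]
tool_rot: [-2.616, -1.739, -0.0]
contact_force: [-0.2, -0.5, 0.2]
opening: 0.0853
grip_force: 0.0
```

```bash
sed -i 's/round(-dy\/8,2)/round(float(-dy)\/8,2)/' h.py; python3 - <<'E'
from h import *
p,y=state()
print(rows(p,y,(.514,.337,.20),190,16,1))
E
```

```text
t1.10 p [ 0.3835 -0.2957  0.2309] yaw 67.23 z [-0.  0. -1.] q [-0.81 -0.29  1.93  0.    1.51 -0.41] F [-0.2 -0.5  0.2] T [-0.022 -0.023  0.032] open 0.0853 gf 0.0
[[1, [0.79, -0.16, 0.04], [0, 0, -0.96]], [1, [0.81, -0.05, 0.04], [0, 0, -0.96]], [1, [0.81, 0.06, 0.04], [0, 0, -0.96]], [1, [0.79, 0.17, 0.04], [0, 0, -0.96]], [1, [0.76, 0.27, 0.04], [0, 0, -0.96]], [1, [0.72, 0.37, 0.04], [0, 0, -0.96]], [1, [0.66, 0.46, 0.04], [0, 0, -0.96]], [1, [0.59, 0.55, 0.04], [0, 0, -0.96]], [1, [0.52, 0.62, 0.04], [0, 0, -0.96]], [1, [0.43, 0.68, 0.04], [0, 0, -0.96]], [1, [0.33, 0.74, 0.04], [0, 0, -0.96]], [1, [0.23, 0.77, 0.04], [0, 0, -0.96]], [1, [0.13, 0.8, 0.04], [0, 0, -0.96]], [1, [0.02, 0.81, 0.04], [0, 0, -0.96]], [1, [-0.09, 0.8, 0.04], [0, 0, -0.96]], [1, [-0.2, 0.78, 0.04], [0, 0, -0.96]]]
```

>>> play_rows(
  series=[
    [1, [0.79, -0.16, 0.04], [0, 0, -0.96]],
    [1, [0.81, -0.05, 0.04], [0, 0, -0.96]],
    [1, [0.81, 0.06, 0.04], [0, 0, -0.96]],
    [1, [0.79, 0.17, 0.04], [0, 0, -0.96]],
    [1, [0.76, 0.27, 0.04], [0, 0, -0.96]],
    [1, [0.72, 0.37, 0.04], [0, 0, -0.96]],
    [1, [0.66, 0.46, 0.04], [0, 0, -0.96]],
    [1, [0.59, 0.55, 0.04], [0, 0, -0.96]],
  ],
)

```text
t: 2.1
tool_pos: [0.4492, 0.0206, 0.2148]
tool_rot: [-1.359, -2.832, 0.0]
contact_force: [0.1, 0.1, -0.9]
opening: 0.0855
grip_force: 0.0
```

>>> play_rows(
  series=[
    [1, [0.52, 0.62, 0.04], [0, 0, -0.96]],
    [1, [0.43, 0.68, 0.04], [0, 0, -0.96]],
    [1, [0.33, 0.74, 0.04], [0, 0, -0.96]],
    [1, [0.23, 0.77, 0.04], [0, 0, -0.96]],
    [1, [0.13, 0.8, 0.04], [0, 0, -0.96]],
    [1, [0.02, 0.81, 0.04], [0, 0, -0.96]],
    [1, [-0.09, 0.8, 0.04], [0, 0, -0.96]],
    [1, [-0.2, 0.78, 0.04], [0, 0, -0.96]],
  ],
)

```text
t: 3.1
tool_pos: [0.5153, 0.3365, 0.1986]
tool_rot: [0.278, -3.128, 0.001]
contact_force: [-1.0, 0.2, 1.5]
opening: 0.0855
grip_force: 0.0
```

```bash
python3 - <<'E'
from h import *
p,y=state()
print(rows(p,y,(.514,.337,.05),190,5,1)) if y>0 else print(rows(p,y,(.514,.337,.05),-170,5,1))
E
```

```text
t3.10 p [0.5153 0.3365 0.1986] yaw -169.83 z [-0.001 -0.001 -1.   ] q [ 0.46  0.05  1.67 -0.    1.42 -1.29] F [-1.   0.2  1.5] T [0.031 0.003 0.024] open 0.0855 gf 0.0
[[1, [0.0, 0.0, 0.59], [0, 0, 0.0]], [1, [0.0, 0.0, 0.59], [0, 0, 0.0]], [1, [0.0, 0.0, 0.59], [0, 0, 0.0]], [1, [0.0, 0.0, 0.59], [0, 0, 0.0]], [1, [0.0, 0.0, 0.59], [0, 0, 0.0]]]
```

>>> play_rows(
  series=[
    [1, [0, 0, 0.6], [0, 0, 0]],
    [1, [0, 0, 0.6], [0, 0, 0]],
    [1, [0, 0, 0.6], [0, 0, 0]],
    [1, [0, 0, 0.6], [0, 0, 0]],
    [1, [0, 0, 0.57], [0, 0, 0]],
  ],
)

```text
t: 3.72
tool_pos: [0.5149, 0.335, 0.0491]
tool_rot: [0.271, -3.129, 0.001]
contact_force: [0.3, -0.7, -0.1]
opening: 0.0852
grip_force: 0.0
```

>>> play_rows(
  series=[
    [0, [0, 0, 0], [0, 0, 0]],
    [0, [0, 0, 0], [0, 0, 0]],
    [0, [0, 0, 0], [0, 0, 0]],
    [0, [0, 0, 0], [0, 0, 0]],
    [0, [0, 0, 0], [0, 0, 0]],
    [0, [0, 0, 0], [0, 0, 0]],
  ],
  force=30,
)

```text
t: 4.47
tool_pos: [0.5161, 0.3374, 0.0524]
tool_rot: [-0.271, 3.127, 0.007]
contact_force: [-0.9, 6.1, 1.7]
opening: 0.0077
grip_force: 29.2
```

```bash
python3 - <<'E'
from h import *
from station import imaging
state()
a=imaging.get_image("scene")["color"];b=imaging.get_image("top")["color"]
c=lambda i,x,y,w,h:cv2.resize(i[y:y+h,x:x+w],(400,300),interpolation=cv2.INTER_CUBIC)
cv2.imwrite("pics/key1.png",np.hstack([c(a,320,110,120,90),c(b,90,188,120,90)]))
E
```

```text
t4.47 p [0.5161 0.3374 0.0524] yaw -170.10 z [ 0.002  0.005 -1.   ] q [ 0.46  0.2   1.77  0.    1.17 -1.29] F [-0.9  6.1  1.7] T [0.915 0.093 0.034] open 0.0077 gf 29.2
```

View pics/key1.png

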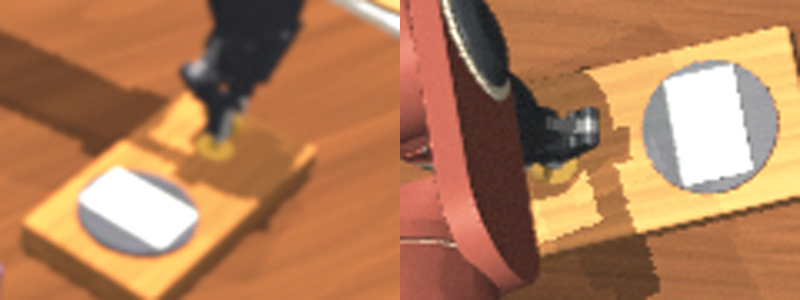

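Both crops show the fingers closed on the wing, with the opening at 7.7 mm. I'll relieve the side force and start turning.

>>> play_rows(
  series=[
    [0, [0, 0.05, 0], [0, 0, 0]],
    [0, [0, 0, 0], [0, 0, 0.5]],
    [0, [0, 0, 0], [0, 0, 0.7]],
    [0, [0, 0, 0], [0, 0, 0.7]],
    [0, [0, 0, 0], [0, 0, 0.7]],
    [0, [0, 0, 0], [0, 0, 0.4]],
    [0, [0, 0, 0], [0, 0, 0]],
  ],
  force=50,
)

```text
t: 5.45
tool_pos: [0.516, 0.3369, 0.0524]
tool_rot: [0.386, 3.116, -0.003]
contact_force: [-0.8, -3.9, 7.1]
opening: 0.007
grip_force: 54.8
```

```bash
python3 -c "
from h import *
state()"
```

```text
t5.45 p [0.516  0.3369 0.0524] yaw 165.88 z [ 0.001 -0.002 -1.   ] q [ 0.46  0.2   1.76 -0.    1.17 -0.86] F [-0.8 -3.9  7.1] T [-0.75   0.198  0.016] open 0.0070 gf 54.8
```

>>> play_rows(
  series=[
    [0, [0, -0.02, -0.03], [0, 0, 0.7]],
    [0, [0, 0, 0], [0, 0, 0.8]],
    [0, [0, 0, 0], [0, 0, 0.8]],
    [0, [0, 0, 0], [0, 0, 0.8]],
    [0, [0, 0, 0], [0, 0, 0.8]],
    [0, [0, 0, 0], [0, 0, 0.8]],
    [0, [0, 0, 0], [0, 0, 0.8]],
    [0, [0, 0, 0], [0, 0, 0.8]],
  ],
)

```text
t: 6.45
tool_pos: [0.515, 0.3357, 0.0525]
tool_rot: [1.68, 2.653, -0.003]
contact_force: [-0.7, -2.8, 1.2]
opening: 0.0068
grip_force: 54.1
```

```bash
python3 -c "
from h import *
state()"
```

```text
t6.45 p [0.515  0.3357 0.0525] yaw 115.30 z [ 0.    -0.002 -1.   ] q [ 0.46  0.2   1.77 -0.    1.18  0.02] F [-0.7 -2.8  1.2] T [-0.555  0.039  0.05 ] open 0.0068 gf 54.1
```

>>> play_rows(
  series=[
    [0, [0, 0, 0], [0, 0, 0.8]],
    [0, [0, 0, 0], [0, 0, 0.8]],
    [0, [0, 0, 0], [0, 0, 0.8]],
    [0, [0, 0, 0], [0, 0, 0.8]],
    [0, [0, 0, 0], [0, 0, 0.8]],
    [0, [0, 0, 0], [0, 0, 0.8]],
    [0, [0, 0, 0], [0, 0, 0.8]],
    [0, [0, 0, 0], [0, 0, 0]],
  ],
)

```text
t: 7.45
tool_pos: [0.5137, 0.3356, 0.0524]
tool_rot: [2.563, 1.816, -0.007]
contact_force: [-5.0, -4.1, 5.2]
opening: 0.007
grip_force: 54.5
```

```bash
python3 -c "
from h import *
state()"
```

```text
t7.45 p [0.5137 0.3356 0.0524] yaw 70.66 z [-0.003 -0.003 -1.   ] q [ 0.46  0.2   1.77 -0.    1.18  0.8 ] F [-5.  -4.1  5.2] T [-0.641  0.754 -0.032] open 0.0070 gf 54.5
```

>>> play_rows(
  series=[
    [0, [0, 0, 0], [0, 0, 0.5]],
    [0, [0, 0, 0], [0, 0, 0.5]],
    [0, [0, 0, 0], [0, 0, 0.5]],
    [0, [0, 0, 0], [0, 0, 0]],
  ],
)

```text
t: 7.95
tool_pos: [0.5134, 0.3358, 0.0524]
tool_rot: [2.738, 1.539, -0.008]
contact_force: [-5.7, -4.0, 6.0]
opening: 0.0072
grip_force: 54.6
```

```bash
python3 -c "
from h import *
state()"
```

```text
t7.95 p [0.5134 0.3358 0.0524] yaw 58.68 z [-0.004 -0.003 -1.   ] q [ 0.46  0.2   1.77 -0.    1.18  1.01] F [-5.7 -4.   6. ] T [-0.545  0.886 -0.022] open 0.0072 gf 54.6
```

>>> play_rows(
  series=[
    [0, [-0.03, -0.01, -0.02], [0, 0, 0.5]],
    [0, [0, 0, 0], [0, 0, 0.5]],
    [0, [0, 0, 0], [0, 0, 0.5]],
    [0, [0, 0, 0], [0, 0, 0.5]],
    [0, [0, 0, 0], [0, 0, 0]],
  ],
)

```text
t: 8.57
tool_pos: [0.5129, 0.336, 0.0525]
tool_rot: [-2.925, -1.144, 0.002]
contact_force: [-0.5, 3.5, -3.7]
opening: 0.0066
grip_force: 53.3
```

```bash
python3 -c "
from h import *
state()"
```

```text
t8.57 p [0.5129 0.336  0.0525] yaw 42.73 z [-0.001  0.    -1.   ] q [0.46 0.2  1.77 0.   1.17 1.28] F [-0.5  3.5 -3.7] T [ 0.504  0.057 -0.026] open 0.0066 gf 53.3
```

>>> play_rows(
  series=[
    [0, [0, 0, 0], [0, 0, 0.5]],
    [0, [0, 0, 0], [0, 0, 0.5]],
    [0, [0, 0, 0], [0, 0, 0]],
  ],
)

```text
t: 8.95
tool_pos: [0.5128, 0.3361, 0.0525]
tool_rot: [-2.997, -0.939, 0.002]
contact_force: [-0.9, 4.1, -5.8]
opening: 0.0073
grip_force: 53.1
```

```bash
python3 -c "
from h import *
state()"
```

```text
t8.95 p [0.5128 0.3361 0.0525] yaw 34.79 z [-0.002  0.001 -1.   ] q [0.46 0.2  1.77 0.   1.17 1.42] F [-0.9  4.1 -5.8] T [0.81  0.188 0.028] open 0.0073 gf 53.1
```

>>> play_rows(
  series=[
    [0, [0, 0, 0], [0, 0, 0.5]],
    [0, [0, 0, 0], [0, 0, 0.5]],
    [0, [0, 0, 0], [0, 0, 0]],
  ],
)

```text
t: 9.32
tool_pos: [0.5126, 0.3363, 0.0525]
tool_rot: [-3.055, -0.727, 0.003]
contact_force: [-1.5, 5.2, -5.4]
opening: 0.0071
grip_force: 53.1
```

```bash
python3 -c "
from h import *
state()"
```

```text
t9.32 p [0.5126 0.3363 0.0525] yaw 26.79 z [-0.002  0.001 -1.   ] q [0.46 0.2  1.77 0.   1.17 1.56] F [-1.5  5.2 -5.4] T [ 0.835  0.227 -0.016] open 0.0071 gf 53.1
```

>>> play_rows(
  series=[
    [0, [0, 0, 0], [0, 0, 0.5]],
    [0, [0, 0, 0], [0, 0, 0.5]],
    [0, [0, 0, 0], [0, 0, 0]],
  ],
)

```text
t: 9.7
tool_pos: [0.5125, 0.3365, 0.0525]
tool_rot: [-3.098, -0.512, 0.003]
contact_force: [-2.2, 5.7, -4.9]
opening: 0.007
grip_force: 53.1
```

```bash
python3 -c "
from h import *
state()"
```

```text
t9.70 p [0.5125 0.3365 0.0525] yaw 18.78 z [-0.002  0.002 -1.   ] q [0.46 0.2  1.77 0.   1.17 1.7 ] F [-2.2  5.7 -4.9] T [ 1.066  0.244 -0.092] open 0.0070 gf 53.1
```

>>> play_rows(
  series=[
    [0, [0, 0.02, 0.02], [0, 0, 0.5]],
    [0, [0, 0, 0], [0, 0, 0.3]],
    [0, [0, 0, 0], [0, 0, 0]],
  ],
)

```text
t: 10.07
tool_pos: [0.5126, 0.3367, 0.0525]
tool_rot: [-3.119, -0.339, 0.004]
contact_force: [-4.4, 8.3, -2.0]
opening: 0.0067
grip_force: 53.6
```

```bash
python3 -c "
from h import *
state()"
```

```text
t10.07 p [0.5126 0.3367 0.0525] yaw 12.40 z [-0.003  0.004 -1.   ] q [0.46 0.2  1.77 0.   1.17 1.81] F [-4.4  8.3 -2. ] T [ 1.316  0.868 -0.076] open 0.0067 gf 53.6
```

>>> play_rows(
  series=[
    [0, [0, 0, 0], [0, 0, 0.25]],
    [0, [0, 0, 0], [0, 0, 0.25]],
    [0, [0, 0, 0], [0, 0, 0]],
  ],
)

```text
t: 10.45
tool_pos: [0.5125, 0.3368, 0.0525]
tool_rot: [-3.129, -0.23, 0.004]
contact_force: [-4.8, 8.7, -1.2]
opening: 0.0071
grip_force: 53.6
```

```bash
python3 -c "
from h import *
state()"
```

```text
t10.45 p [0.5125 0.3368 0.0525] yaw 8.40 z [-0.003  0.004 -1.   ] q [0.46 0.2  1.77 0.   1.17 1.88] F [-4.8  8.7 -1.2] T [ 1.372  0.785 -0.115] open 0.0071 gf 53.6
```

>>> play_rows(
  series=[
    [0, [-0.02, -0.04, 0], [0, 0, 0.25]],
    [0, [0, 0, 0], [0, 0, 0.25]],
    [0, [0, 0, 0], [0, 0, 0]],
  ],
)

```text
t: 10.82
tool_pos: [0.5125, 0.3369, 0.0525]
tool_rot: [-3.139, -0.122, 0.0]
contact_force: [-2.3, 3.1, -0.8]
opening: 0.0074
grip_force: 72.3
```

```bash
python3 -c "
from h import *
state()"
```

```text
t10.82 p [0.5125 0.3369 0.0525] yaw 4.44 z [-0.  0. -1.] q [0.46 0.2  1.77 0.   1.17 1.95] F [-2.3  3.1 -0.8] T [0.692 0.396 1.084] open 0.0074 gf 72.3
```

>>> play_rows(
  series=[
    [0, [0, 0, 0], [0, 0, 0.25]],
    [0, [0, 0, 0], [0, 0, 0.25]],
    [0, [0, 0, 0], [0, 0, 0]],
  ],
)

```text
t: 11.2
tool_pos: [0.5125, 0.337, 0.0526]
tool_rot: [-3.141, -0.012, 0.0]
contact_force: [-2.5, 5.0, 0.7]
opening: 0.0071
grip_force: 102.5
```

```bash
python3 -c "
from h import *
state()"
```

```text
t11.20 p [0.5125 0.337  0.0526] yaw 0.46 z [-0.  0. -1.] q [0.46 0.2  1.77 0.   1.17 2.02] F [-2.5  5.   0.7] T [0.835 0.582 1.968] open 0.0071 gf 102.5
```

The z torque jumped from about 0.1 to 2 N m, so the key is at its stop. I'll ease off, staying against the stop, then open and rise.

>>> play_rows(
  series=[
    [0, [0, 0, 0], [0, 0, -0.5]],
    [0, [0, 0, 0], [0, 0, -0.2]],
    [1, [0, 0, 0], [0, 0, 0]],
    [1, [0, 0, 0], [0, 0, 0]],
    [1, [0, 0, 0], [0, 0, 0]],
    [1, [0, 0, 0], [0, 0, 0]],
    [1, [0, 0, 0], [0, 0, 0]],
  ],
)

```text
t: 12.08
tool_pos: [0.5128, 0.3365, 0.0523]
tool_rot: [3.137, 0.161, 0.0]
contact_force: [0.1, 0.8, 0.6]
opening: 0.0853
grip_force: 0.0
```

>>> play_rows(
  series=[
    [1, [0, 0, -0.5], [0, 0, 0]],
    [1, [0, 0, -1], [0, 0, 0]],
    [1, [0, 0, -1], [0, 0, 0]],
    [1, [0, 0, -1], [0, 0, 0]],
  ],
)

```text
t: 12.58
tool_pos: [0.5125, 0.3365, 0.2289]
tool_rot: [3.137, 0.161, 0.0]
contact_force: [0.4, -0.0, 0.2]
opening: 0.0851
grip_force: 0.0
```

```bash
python3 - <<'E'
from h import *
p,y=state()
r=rows(p,y,(.42,-.02,.23),9,8,1)+rows(np.array((.42,-.02,.23)),9,(.5097,-.2539,.23),11,6,1)
for i in r: print(i)
E
```

```text
t12.57 p [0.5125 0.3365 0.2289] yaw 5.89 z [ 0. -0. -1.] q [ 0.46  0.03  1.64 -0.    1.47  1.93] F [ 0.4 -0.   0.2] T [ 0.    -0.09  -0.075] open 0.0851 gf 0.0
[1, [-0.32, 0.86, -0.0], [0, 0, -0.05]]
[1, [-0.33, 0.86, -0.0], [0, 0, -0.05]]
[1, [-0.33, 0.86, -0.0], [0, 0, -0.05]]
[1, [-0.34, 0.86, -0.0], [0, 0, -0.05]]
[1, [-0.34, 0.85, -0.0], [0, 0, -0.05]]
[1, [-0.35, 0.85, -0.0], [0, 0, -0.05]]
[1, [-0.36, 0.85, -0.0], [0, 0, -0.05]]
[1, [-0.36, 0.85, -0.0], [0, 0, -0.05]]
[1, [0.17, 0.82, -0.0], [0, 0, -0.04]]
[1, [0.17, 0.82, -0.0], [0, 0, -0.04]]
[1, [0.16, 0.82, -0.0], [0, 0, -0.04]]
[1, [0.16, 0.82, -0.0], [0, 0, -0.04]]
[1, [0.15, 0.82, -0.0], [0, 0, -0.04]]
[1, [0.15, 0.82, -0.0], [0, 0, -0.04]]
```

>>> play_rows(
  series=[
    [1, [-0.32, 0.86, 0], [0, 0, -0.05]],
    [1, [-0.33, 0.86, 0], [0, 0, -0.05]],
    [1, [-0.33, 0.86, 0], [0, 0, -0.05]],
    [1, [-0.34, 0.86, 0], [0, 0, -0.05]],
    [1, [-0.34, 0.85, 0], [0, 0, -0.05]],
    [1, [-0.35, 0.85, 0], [0, 0, -0.05]],
    [1, [-0.36, 0.85, 0], [0, 0, -0.05]],
    [1, [-0.36, 0.85, 0], [0, 0, -0.05]],
  ],
)

```text
t: 13.58
tool_pos: [0.4202, -0.0213, 0.2275]
tool_rot: [3.131, 0.25, 0.001]
contact_force: [0.2, 0.1, 0.7]
opening: 0.0856
grip_force: 0.0
```

>>> play_rows(
  series=[
    [1, [0.17, 0.82, 0], [0, 0, -0.04]],
    [1, [0.17, 0.82, 0], [0, 0, -0.04]],
    [1, [0.16, 0.82, 0], [0, 0, -0.04]],
    [1, [0.16, 0.82, 0], [0, 0, -0.04]],
    [1, [0.15, 0.82, 0], [0, 0, -0.04]],
    [1, [0.15, 0.82, 0], [0, 0, -0.04]],
  ],
)

```text
t: 14.32
tool_pos: [0.5107, -0.2555, 0.2273]
tool_rot: [3.127, 0.301, 0.0]
contact_force: [0.0, 0.6, 0.2]
opening: 0.0852
grip_force: 0.0
```

```bash
python3 - <<'E'
from h import *
from station import imaging
p,y=state()
a=imaging.get_image("scene")["color"];b=imaging.get_image("top")["color"]
cv2.imwrite("pics/a1s.png",a);cv2.imwrite("pics/a1t.png",b)
c=lambda i,x,y,w,h:cv2.resize(i[y:y+h,x:x+w],(400,300),interpolation=cv2.INTER_CUBIC)
cv2.imwrite("pics/a1.png",np.vstack([np.hstack([c(a,120,150,120,90),c(b,330,195,120,90)]),np.hstack([c(a,320,130,100,75),c(b,100,188,120,90)])]))
for i in rows(p,y,(.5097,-.2539,.053),11,6,1): print(i)
E
```

```text
t14.32 p [ 0.5107 -0.2555  0.2273] yaw 11.01 z [ 0. -0. -1.] q [-0.59 -0.07  1.74 -0.    1.47  0.78] F [0.  0.6 0.2] T [-0.044  0.014 -0.006] open 0.0852 gf 0.0
[1, [-0.0, -0.01, 0.58], [0, 0, 0.0]]
[1, [-0.0, -0.01, 0.58], [0, 0, 0.0]]
[1, [-0.0, -0.01, 0.58], [0, 0, 0.0]]
[1, [-0.0, -0.01, 0.58], [0, 0, 0.0]]
[1, [-0.0, -0.01, 0.58], [0, 0, 0.0]]
[1, [-0.0, -0.01, 0.58], [0, 0, 0.0]]
```

View pics/a1.png

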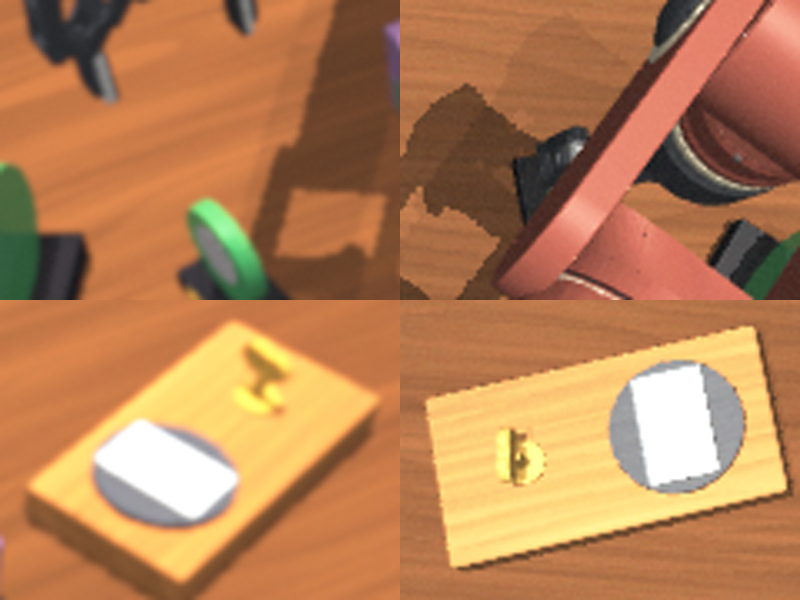

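The fingers are over the award, at about (225,250) in the upper-left crop. The key looks half a turn on, near (515,455). Descending to grip the disc.

>>> play_rows(
  series=[
    [1, [0, -0.02, 0.6], [0, 0, 0]],
    [1, [0, -0.02, 0.6], [0, 0, 0]],
    [1, [-0.01, 0, 0.6], [0, 0, 0]],
    [1, [0, 0, 0.6], [0, 0, 0]],
    [1, [0, 0, 0.6], [0, 0, 0]],
    [1, [0, 0, 0.6], [0, 0, 0]],
  ],
)

```text
t: 15.18
tool_pos: [0.5093, -0.2514, 0.0466]
tool_rot: [-3.127, -0.302, -0.0]
contact_force: [-0.5, 0.2, -0.2]
opening: 0.0854
grip_force: 0.0
```

>>> play_rows(
  series=[
    [0.5, [0, 0, 0], [0, 0, 0]],
    [0.4, [0, 0, 0], [0, 0, 0]],
    [0.3, [0, 0, 0], [0, 0, 0]],
    [0, [0, 0, 0], [0, 0, 0]],
    [0, [0, 0, 0], [0, 0, 0]],
    [0, [0, 0, 0], [0, 0, 0]],
    [0, [0, 0, 0], [0, 0, 0]],
  ],
  force=40,
)

```text
t: 16.05
tool_pos: [0.5103, -0.253, 0.0487]
tool_rot: [3.125, 0.301, 0.003]
contact_force: [1.0, -0.9, 5.5]
opening: 0.0136
grip_force: 45.5
```

```bash
python3 -c "
from h import *
state()"
```

```text
t16.05 p [ 0.5103 -0.253   0.0487] yaw 11.02 z [ 0.002 -0.001 -1.   ] q [-0.59  0.11  1.88 -0.    1.15  0.79] F [ 1.  -0.9  5.5] T [-0.038  0.039  0.046] open 0.0136 gf 45.5
```

>>> play_rows(
  series=[
    [0, [0, 0, 0], [0, 0, 0]],
    [0, [0, 0, -0.2], [0, 0, 0]],
    [0, [0, 0, -0.4], [0, 0, 0]],
    [0, [0, 0, -0.6], [0, 0, 0]],
    [0, [0, 0, -0.8], [0, 0, 0]],
    [0, [0, 0, -0.8], [0, 0, 0]],
    [0, [0, 0, -0.4], [0, 0, 0]],
    [0, [0, 0, 0], [0, 0, 0]],
  ],
  force=70,
)

```text
t: 17.05
tool_pos: [0.5101, -0.2526, 0.2091]
tool_rot: [3.125, 0.302, 0.004]
contact_force: [0.1, 0.3, -4.1]
opening: 0.0134
grip_force: 68.5
```

```bash
python3 - <<'E'
from h import *
p,y=state()
r=rows(p,y,(.46,0,.22),14,7,0)+rows(np.array((.46,0,.22)),14,(.549,.2275,.20),17.4,7,0)
for i in r: print(i)
for z in(.1,.17): print(plane(PT,[(286,158),(282,150),(298,155)],z).round(3))
print(plane(PT,[(249,211),(297,211),(298,306),(248,306)],.085).round(3))
E
```

```text
t17.05 p [ 0.5101 -0.2526  0.2091] yaw 11.02 z [ 0.003 -0.002 -1.   ] q [-0.59 -0.07  1.77  0.    1.44  0.79] F [ 0.1  0.3 -4.1] T [-0.024 -0.051 -0.015] open 0.0134 gf 68.5
[0, [-0.0, -0.74, -0.03], [0, 0, -0.05]]
[0, [0.0, -0.74, -0.03], [0, 0, -0.05]]
[0, [0.01, -0.74, -0.03], [0, 0, -0.05]]
[0, [0.01, -0.74, -0.03], [0, 0, -0.05]]
[0, [0.02, -0.74, -0.03], [0, 0, -0.05]]
[0, [0.02, -0.74, -0.03], [0, 0, -0.05]]
[0, [0.03, -0.74, -0.03], [0, 0, -0.05]]
[0, [0.4, -0.57, 0.06], [0, 0, -0.06]]
[0, [0.41, -0.57, 0.06], [0, 0, -0.06]]
[0, [0.41, -0.56, 0.06], [0, 0, -0.06]]
[0, [0.42, -0.56, 0.06], [0, 0, -0.06]]
[0, [0.42, -0.56, 0.06], [0, 0, -0.06]]
[0, [0.43, -0.55, 0.06], [0, 0, -0.06]]
[0, [0.43, -0.55, 0.06], [0, 0, -0.06]]
[[ 0.719 -0.014]
 [ 0.738 -0.003]
 [ 0.728 -0.042]]
[[ 0.695 -0.015]
 [ 0.713 -0.005]
 [ 0.704 -0.041]]
[[ 0.587  0.064]
 [ 0.595 -0.049]
 [ 0.377 -0.066]
 [ 0.368  0.047]]
```

>>> play_rows(
  series=[
    [0, [0, -0.4, -0.1], [0, 0, 0]],
    [0, [0, -0.7, -0.1], [0, 0, 0]],
    [0, [0, -0.7, 0], [0, 0, -0.1]],
    [0, [0, -0.7, 0], [0, 0, -0.1]],
    [0, [0.02, -0.7, 0], [0, 0, -0.1]],
    [0, [0.02, -0.7, 0], [0, 0, -0.1]],
    [0, [0.03, -0.7, 0], [0, 0, 0]],
    [0, [0.1, -0.6, 0], [0, 0, 0]],
  ],
)

```text
t: 18.05
tool_pos: [0.4595, 0.0058, 0.2149]
tool_rot: [-3.116, -0.39, 0.006]
contact_force: [-0.2, 0.4, -4.4]
opening: 0.0129
grip_force: 68.8
```

>>> play_rows(
  series=[
    [0, [0.35, -0.57, 0], [0, 0, -0.06]],
    [0, [0.41, -0.57, 0], [0, 0, -0.06]],
    [0, [0.41, -0.56, 0], [0, 0, -0.06]],
    [0, [0.42, -0.56, 0], [0, 0, -0.06]],
    [0, [0.42, -0.56, 0], [0, 0, -0.06]],
    [0, [0.43, -0.5, 0.1], [0, 0, -0.06]],
    [0, [0.25, -0.3, 0.1], [0, 0, -0.06]],
    [0, [0.1, -0.1, 0], [0, 0, 0]],
  ],
)

```text
t: 19.05
tool_pos: [0.5446, 0.2211, 0.2052]
tool_rot: [3.104, 0.482, -0.007]
contact_force: [-0.3, 0.0, -2.8]
opening: 0.0131
grip_force: 68.8
```

```bash
python3 - <<'E'
from h import *
p,y=state()
for i in rows(p,y,(.549,.2275,.135),17.4,5,0): print(i)
E
```

```text
t19.05 p [0.5446 0.2211 0.2052] yaw 17.65 z [-0.004 -0.001 -1.   ] q [ 0.26 -0.02  1.73 -0.    1.44  1.52] F [-0.3  0.  -2.8] T [-0.032 -0.022 -0.011] open 0.0131 gf 68.8
[0, [0.02, -0.02, 0.28], [0, 0, 0.01]]
[0, [0.02, -0.02, 0.28], [0, 0, 0.01]]
[0, [0.02, -0.02, 0.28], [0, 0, 0.01]]
[0, [0.02, -0.02, 0.28], [0, 0, 0.01]]
[0, [0.02, -0.02, 0.28], [0, 0, 0.01]]
```

>>> play_rows(
  series=[
    [0, [0.03, -0.03, 0.3], [0, 0, 0.01]],
    [0, [0.03, -0.03, 0.4], [0, 0, 0]],
    [0, [0.03, -0.03, 0.4], [0, 0, 0]],
    [0, [0.03, -0.02, 0.4], [0, 0, 0]],
    [0, [0, 0, 0.25], [0, 0, 0]],
    [0, [0, 0, 0], [0, 0, 0]],
  ],
)

```text
t: 19.8
tool_pos: [0.549, 0.2272, 0.118]
tool_rot: [3.105, 0.478, -0.005]
contact_force: [-0.2, 0.1, -3.0]
opening: 0.0137
grip_force: 68.7
```

```bash
python3 - <<'E'
from h import *
from station import imaging
p,y=state()
a=imaging.get_image("scene")["color"];b=imaging.get_image("top")["color"]
cv2.imwrite("pics/b1s.png",a);cv2.imwrite("pics/b1t.png",b)
c=lambda i,x,y,w,h:cv2.resize(i[y:y+h,x:x+w],(800,600),interpolation=cv2.INTER_CUBIC)
cv2.imwrite("pics/b1.png",c(a,310,100,120,90)); cv2.imwrite("pics/b1tc.png",c(b,120,170,120,90)[:, :])
E
```

```text
t19.80 p [0.549  0.2272 0.118 ] yaw 17.49 z [-0.003 -0.001 -1.   ] q [ 0.27  0.08  1.78 -0.    1.28  1.53] F [-0.2  0.1 -3. ] T [ 0.028 -0.043  0.032] open 0.0137 gf 68.7
```

View pics/b1.png

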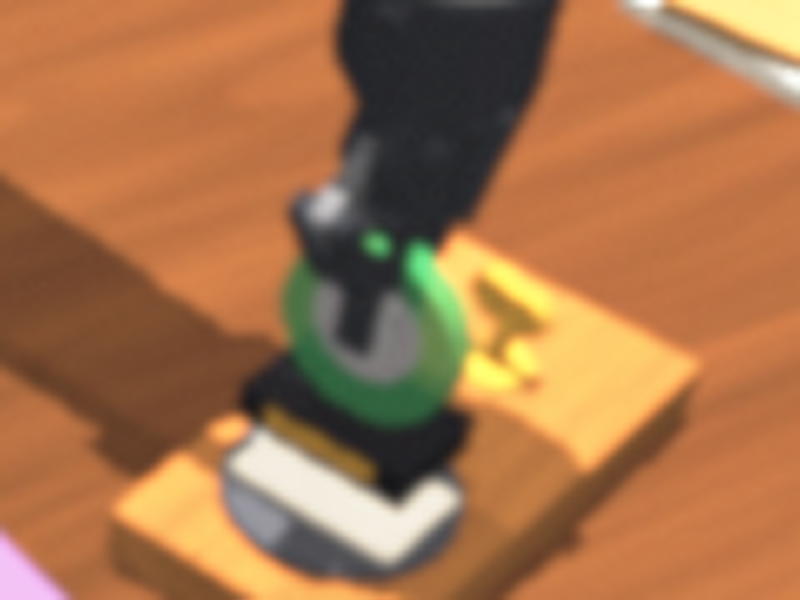

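View pics/b1tc.png

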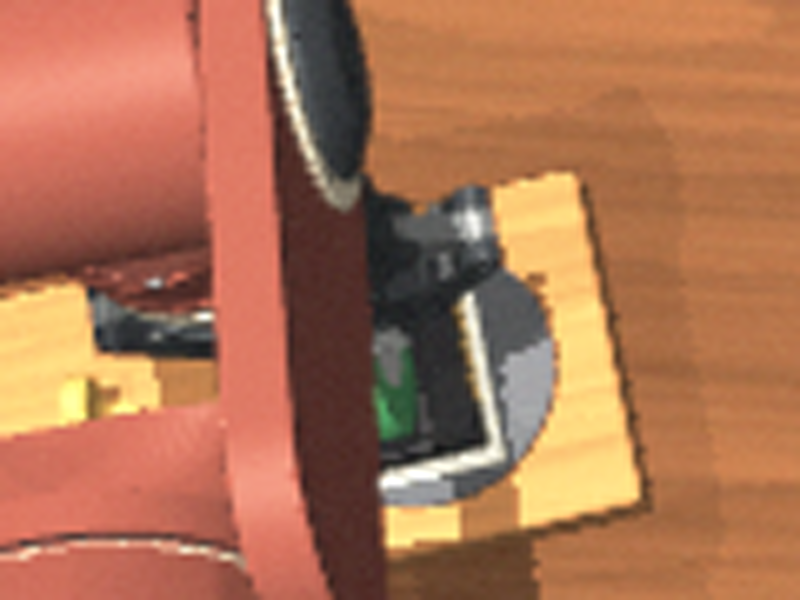

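The scene crop shows the award held upright over the seat: near-bottom foot corner at (400,503), foot-top left corner at (247,388) and right at (468,425). In the top crop an even strip of seat shows along the foot, with the foot corner at (487,447) and the seat corner at (505,462). I'll check these against the predicted pose.

```bash
python3 - <<'E'
from h import *
np.set_printoptions(precision=1,suppress=True)
def box(x,y,yaw,z0,z1):
    c,s=np.cos(np.radians(yaw)),np.sin(np.radians(yaw))
    return np.array([[x+c*a-s*b,y+s*a+c*b,z] for z in(z0,z1) for a,b in((.04,.025),(.04,-.025),(-.04,-.025),(-.04,.025))])
s=lambda X:(proj(PS,X)-[310,100]+.5)*20/3-.5
t=lambda X:(proj(PT,X)-[120,170]+.5)*20/3-.5
F=box(.549,.2272,17.49,.0693,.0873); T=box(.5482,.2275,17.4,.04,.044)[4:]
print("foot scene\n",s(F),"\nfoot top\n",t(F),"\nseat scene\n",s(T),"\nseat top\n",t(T))
E
```

```text
foot scene
 [[471.4 450.4]
 [399.6 513.3]
 [235.1 417.7]
 [308.3 358.9]
 [480.4 416.6]
 [407.9 479.5]
 [241.1 383.8]
 [315.  325.1]] 
foot top
 [[313.1 265.1]
 [450.  233.9]
 [491.6 447.7]
 [352.7 479.9]
 [299.6 254.2]
 [438.8 222.5]
 [481.  439.8]
 [339.6 472.6]] 
seat scene
 [[458.4 495.3]
 [387.5 558. ]
 [226.5 462.4]
 [298.7 403.8]] 
seat top
 [[330.4 281.8]
 [464.1 251.5]
 [504.6 460.6]
 [368.9 491.9]]
```

```bash
cat > edge.py <<'E'
from h import *
from scipy.ndimage import map_coordinates
def box(x,y,yaw,z0,z1):
    c,s=np.cos(np.radians(yaw)),np.sin(np.radians(yaw))
    return np.array([[x+c*a-s*b,y+s*a+c*b,z] for z in(z0,z1) for a,b in((.04,.025),(.04,-.025),(-.04,-.025),(-.04,.025))])
def edge(im,Pm,A,B,W=4):
    """signed offset (px, + = outward n) of strongest step at fractions along projected edge A-B"""
    g=cv2.cvtColor(im,cv2.COLOR_BGR2GRAY).astype(float); a,b=proj(Pm,np.array([A,B])); d=(b-a)/np.linalg.norm(b-a); n=np.array([-d[1],d[0]])
    r=np.arange(-W,W+.01,.25); o=[]
    for f in (.2,.35,.5,.65,.8):
        q=a+f*(b-a)+r[:,None]*n; v=map_coordinates(g,[q[:,1],q[:,0]],order=1); gr=np.gradient(cv2.GaussianBlur(v[None],(0,0),2)[0]); k=np.argmax(abs(gr)); o.append((round(float(r[k]),2),round(float(gr[k]))))
    return n.round(2).tolist(),o
E
python3 - <<'E'
from edge import *
S=cv2.imread("pics/b1s.png");T=cv2.imread("pics/b1t.png")
F=box(.549,.2272,17.49,.0693,.0873); Q=box(.5482,.2275,17.4,.04,.044)
for nm,i,j in(("front(-y)",2,1),("right(+x)",1,0)): print("foot scene",nm,edge(S,PS,F[i],F[j]))
for nm,i,j in(("front(-y)",6,5),("right(+x)",5,4)): print("seat scene",nm,edge(S,PS,Q[i],Q[j]))
for nm,i,j in(("-y",2,1),("-x",3,2)): print("foot top",nm,edge(T,PT,F[i],F[j]))
for nm,i,j in(("-y",6,5),("-x",7,6)): print("seat top",nm,edge(T,PT,Q[i],Q[j]))
S=cv2.imread("pics/scene0.png");T=cv2.imread("pics/top0.png")
for a,b in((6,5),(5,4),(4,7),(7,6)): print("seat0",a,b,edge(S,PS,Q[a],Q[b]),edge(T,PT,Q[a],Q[b]))
E
```

```text
foot scene front(-y) ([-0.5, 0.86], [(-0.5, 12), (-0.25, 12), (0.0, 13), (-0.25, 12), (-0.5, 16)])
foot scene right(+x) ([0.66, 0.75], [(-1.25, 17), (-1.0, 18), (-0.75, 14), (-0.5, 6), (-0.75, 8)])
seat scene front(-y) ([-0.51, 0.86], [(0.5, -10), (0.5, -11), (0.75, -12), (1.0, -13), (1.0, -13)])
seat scene right(+x) ([0.66, 0.75], [(1.0, -14), (1.0, -14), (1.0, -14), (1.0, -14), (0.75, -14)])
foot top -y ([0.98, -0.19], [(-0.5, 21), (1.5, -18), (1.5, -18), (-1.0, 18), (-2.75, 3)])
foot top -x ([0.23, 0.97], [(0.25, 21), (-0.25, 26), (-0.25, 24), (-0.25, 26), (-0.25, 29)])
seat top -y ([0.98, -0.19], [(-1.75, 24), (-2.25, 21), (0.25, -22), (0.25, -22), (-1.5, 15)])
seat top -x ([0.22, 0.97], [(-2.5, 23), (-2.5, 29), (-2.5, 28), (-2.5, 23), (-2.75, 24)])
seat0 6 5 ([-0.51, 0.86], [(1.5, -12), (1.5, -12), (1.5, -13), (1.25, -13), (1.25, -13)]) ([0.98, -0.19], [(0.5, -14), (0.25, -15), (0.25, -17), (0.25, -17), (0.0, -16)])
seat0 5 4 ([0.66, 0.75], [(1.5, -14), (1.5, -13), (1.5, -13), (1.5, -13), (1.25, -11)]) ([-0.22, -0.98], [(0.75, -15), (0.5, -14), (0.25, -12), (0.75, -15), (0.5, -14)])
seat0 4 7 ([0.5, -0.87], [(1.25, -11), (1.25, -12), (1.25, -12), (1.25, -12), (1.0, -8)]) ([-0.98, 0.18], [(0.75, -13), (0.75, -14), (0.5, -13), (0.5, -13), (0.5, -13)])
seat0 7 6 ([-0.63, -0.78], [(0.75, -5), (1.0, -5), (1.0, -6), (0.75, -7), (0.75, -6)]) ([0.22, 0.97], [(0.0, -16), (-0.25, -16), (0.25, -13), (0.25, -15), (0.0, -16)])
```

Foot and seat agree to about 1 mm and the foot is level. Descending the last 15 mm gently.

>>> play_rows(
  series=[
    [0, [0, -0.01, 0.1], [0, 0, 0.01]],
    [0, [0, 0, 0.1], [0, 0, 0]],
    [0, [0, 0, 0.08], [0, 0, 0]],
    [0, [0, 0, 0.02], [0, 0, 0]],
    [0, [0, 0, 0], [0, 0, 0]],
    [0, [0, 0, 0], [0, 0, 0]],
    [0, [0, 0, 0], [0, 0, 0]],
  ],
)

```text
t: 20.78
tool_pos: [0.5499, 0.2281, 0.105]
tool_rot: [-3.105, -0.476, -0.001]
contact_force: [0.2, 0.6, -4.3]
opening: 0.0135
grip_force: 68.8
```

```bash
python3 - <<'E'
from edge import *
from station import imaging
p,y=state()
S=imaging.get_image("scene")["color"];T=imaging.get_image("top")["color"]
x,yy,z=p
F=box(x,yy,y,z-.0487,z-.0307); Q=box(.5487,.2279,17.4,.04,.044)
print("bottom",z-.0487)
for nm,i,j in(("front(-y)",2,1),("right(+x)",1,0)): print("foot scene",nm,edge(S,PS,F[i],F[j],2.5))
for nm,i,j in(("-y",2,1),("-x",3,2)): print("foot top",nm,edge(T,PT,F[i],F[j],1.5))
c=lambda i,x,y,w,h:cv2.resize(i[y:y+h,x:x+w],(400,300),interpolation=cv2.INTER_CUBIC)
cv2.imwrite("pics/c1.png",np.vstack([np.hstack([c(S,320,120,100,75),c(T,130,190,100,75)]),np.hstack([cv2.resize(S,(400,300)),cv2.resize(T,(400,300))])]))
E
```

```text
t20.77 p [0.5499 0.2281 0.105 ] yaw 17.42 z [ 0.  0. -1.] q [0.27 0.09 1.79 0.   1.26 1.53] F [ 0.2  0.6 -4.3] T [0.015 0.024 0.062] open 0.0135 gf 68.8
bottom 0.056310693208987926
foot scene front(-y) ([-0.51, 0.86], [(-0.25, 13), (-0.25, 12), (-0.25, 12), (-0.25, 12), (-0.5, 16)])
foot scene right(+x) ([0.66, 0.75], [(-1.25, 18), (-1.0, 17), (-1.25, 17), (-1.0, 16), (-0.75, 10)])
foot top -y ([0.98, -0.19], [(-0.5, 15), (-0.75, 11), (-0.75, 12), (-0.75, 11), (0.25, -9)])
foot top -x ([0.22, 0.97], [(0.5, 12), (0.25, 28), (0.25, 25), (0.0, 23), (0.25, 26)])
```

View pics/c1.png

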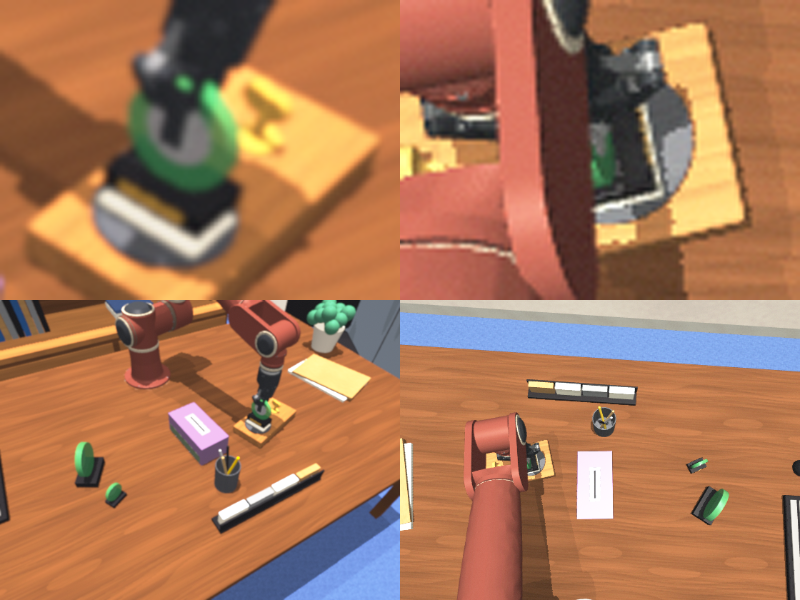

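The award is upright over the seat and the clutter is unmoved. It is about 12 mm up, so I'll drop 1.5 mm and settle.

>>> play_rows(
  series=[
    [0, [0, 0, 0.03], [0, 0, 0]],
    [0, [0, 0, 0], [0, 0, 0]],
    [0, [0, 0, 0], [0, 0, 0]],
    [0, [0, 0, 0], [0, 0, 0]],
  ],
)

```text
t: 21.38
tool_pos: [0.5498, 0.228, 0.1033]
tool_rot: [-3.105, -0.476, -0.0]
contact_force: [0.4, 0.3, -5.0]
opening: 0.0133
grip_force: 68.8
```

>>> play_rows(
  series=[
    [0, [0, 0, 0], [0, 0, 0]],
    [0, [0, 0, 0], [0, 0, 0]],
    [0, [0, 0, 0], [0, 0, 0]],
    [0, [0, 0, 0], [0, 0, 0]],
  ],
)

```text
t: 21.88
tool_pos: [0.5498, 0.228, 0.1033]
tool_rot: [-3.105, -0.476, -0.0]
contact_force: [-0.3, -1.3, -3.8]
opening: 0.0134
grip_force: 68.8
```

>>> play_rows(
  series=[
    [0, [0, 0, 0], [0, 0, 0]],
    [0, [0, 0, 0], [0, 0, 0]],
  ],
)

```text
t: 22.12
tool_pos: [0.5498, 0.228, 0.1033]
tool_rot: [-3.105, -0.476, 0.0]
contact_force: [0.6, -0.7, -4.1]
opening: 0.0134
grip_force: 68.8
```

```bash
python3 -c "
from station import ctrl
print(ctrl.finish_job())"
```

```text
the job is handed in; nothing more can be done
None
```

I wound the key to its stop. The award is held upright and squared about 1 cm above the seat, without touching the stand or shifting the clutter. The job was handed in at about 22 s of the 72 s allowed.

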